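Count two garnets into the sorting box

TASK

Push the black sorting box fully home, straight, under the spout of the stone counter, then count two garnets into it with two separate full strokes of the red plunger, letting it spring right back up after each. On each stroke press until the plunger really bottoms on its brass stop nut and lean on the nut for about a second with some 8 N beyond the spring's own push, no ramming: 20 N on the nut is too much. Leave the box home with just those two garnets in it, and do not disturb the bowl, pot, loupe or tweezers.

Things in the scene. Friction and masses are not known exactly. Their poses are not given: they have to be found in the camera images.
- counter: Cream stone counter fixed to the table. Origin: on the table, centre line, under the flat front face of its foot (50 high, x 0..85, y -50..50). +x from open front to back, z up. Two fins 12 high stand before the face, 87 apart at x -30..0, flaring out to x -51. A box that is home stands between them on the table, far wall on the face, centre at x -55, y 0.
- spout (a point): Mouth of the drop hole under the counter's overhanging spout deck: 39 before the face, 50 above the table. The deck spans x -71..0, y -30..30 in the counter's frame, underside 50, top 71.5 above the table. On it stands a clear magazine tube, 29 x 29, centre x -12, top at 112, holding four garnets.
- plunger: Red plunger knob, 38 across; origin: centre of its flat top, at rest at x 40, y 0, z 168 in the counter's frame. Slides straight down; spring 3.5 N at first, plus 0.11 N per mm. Stroke to the stop nut is set anew each time, 28 to 40, not told: feel the force climb there. A full stroke drops one garnet; on the way back up the next falls in place. Press its middle with shut fingers.
- stop_post: Steel post, 10 across, at x 40, y 38 in the counter's frame; origin at its foot, 50 above the table. Carries the brass stop nut with a stiff rubber pad (10 N/mm) on it, 18 across, top 105 to 119 above the table (set anew each time). A steel arm of the plunger, 16 wide, reaching to y 47, underside 22 below the knob's top, meets it.
- box_mid (a point): Black open-topped sorting box, 110 long (x) x 80 wide (y) x 36 high, walls 4, 160 g, loose on the table. This point is its centre, 18 above its underside. Its +x end (the one away from the handle) goes in first, against the counter.
- box_handle (a point): The box's handle: a black block on the outside of the -x end wall, 36 long (x), 16 wide (y), from 16 to 46 above the box's underside. This point is on its centre line, 75 from the box's centre toward -x and 31 above the underside; the block reaches from 55 to 91 from the box's centre. Same axes as the box. Pinch it across y from above.
- garnet1_center (a point): Centre of the lowest (first) garnet in the magazine: dark red disc, 20 across, 10 thick, 12 g. It starts lying flat, 61 above the table. It is to be in the box at the end.
- garnet2_center (a point): Centre of the second garnet in the magazine: dark red disc, 20 across, 10 thick, 12 g. It starts lying flat, 71 above the table. It is to be in the box at the end.
- garnet3_center (a point): Centre of the third garnet in the magazine: dark red disc, 20 across, 10 thick, 12 g. It starts lying flat, 81 above the table. It is to stay in the counter.
- garnet4_center (a point): Centre of the top (fourth) garnet in the magazine: dark red disc, 20 across, 10 thick, 12 g. It starts lying flat, 91 above the table. It is to stay in the counter.
- bowl: Bystander: green bowl, 150 across, 62 high, with two whetstones in it; origin under its centre.
- pot: Bystander: small white pot, 62 across, 36 high; origin under its centre.
- loupe: Bystander: loupe, dark cylinder 36 across, 22 high, with a short steel tab; origin under the cylinder's centre.
- tweezers: Bystander: steel tweezers, 130 long, lying flat; origin at mid-length.
There are look-alikes about, which are no part of the job. What is shaped like the part that bears box_mid but orange is not meant.

How it is judged:
By the outcome, as a careful person would: the job done as asked, in the order asked, and still so for the second after the job is handed in, with the robot touching nothing.
It also fails if it takes over 72 s, if anything falls off the work surface, if the arm or the gripper's body presses on something with over 40 N, if the wrist force passes 120 N, or if a joint passes its speed limit or range.

ROBOT

A 6-joint arm with a two-finger parallel gripper is mounted at the origin on the work surface. World frame = base frame: x ahead of the robot, y to its left, z up, the work surface at z = 0. Lengths are in mm, angles in rad, forces in N, time in s.
With the tool pointing down it reaches from about 325 to 875 mm from the base axis. Payload 4.4 kg.
Tool frame: the origin (TCP) lies on the centre line of the jaws, within the pads' length; the fingertips stand ahead of it and the grasp point (between the pads) lies 6 mm ahead of it (ctrl.tcp_to_tips is the z of the fingertips in the tool frame, in mm); z points along the fingers, y is the line along which they close (so a half turn about z gives the same grasp; the last joint's range is limited). The gripper opens to 85 mm and grips with 20 to 120 N. Pads are 22 mm wide; open, the fingers measure 114 mm over their backs; the gripper's body (76 mm by 85 mm) begins 54 mm behind the grasp point. The pads swing forward as they close: fully open they stand 13 mm farther back than shut.
Start: joints at [-1.5, 0.207, 1.542, -0, 1.393, -0.15], TCP at [126.479, -560.919, 256.282] pointing down, gripper open.
Joint ranges: [-2.73, 2.73], [-0.86, 2.22], [0.23, 2.46], [-1.11, 4.25], [0.08, 2.63], [-2.82, 2.82]. Speed limits (rad/s): [2.79, 2.79, 3.14, 3.14, 3.14, 3.14].

INTERFACE

Orientations are given as a 3x3 rotation matrix whose columns are the frame's x, y, z axes.
In Python, from plant import ctrl, sensors, optics gives the robot as it stands. Calls block until the motion is done:
- ctrl.move_ptp(position, orientation): joint-space move of the TCP to a pose.
- ctrl.move_l(position, rot=None, vel=150, threshold=None): straight line of the TCP; rot=None keeps the orientation; vel is the mean speed in mm/s. With threshold (N) it stops when the force on the tool has changed by that much, and returns True; else False.
- ctrl.set_joints(angles): joint-space move.
- ctrl.gripper_to(opening, force=None): finger opening in mm; force is the grip in N (None keeps the last); returns when the fingers have stopped.
- ctrl.hold(seconds).
- ctrl.solve_ik(position, orientation): joint angles nearest the present ones, or None.
- sensors.read_state(): the state.
- optics.grab_frame(name): name is "side" or "top"; returns (picture, depth): 480x640x3 uint8, red, green, blue; 480x640 float32, mm along the optical axis (not along the pixel's ray), 0 where there is no reading.
- optics.camera_params(name): a dict with "mtx" (3x3 intrinsics, pixels), "R" (3x3) and "t" (3): a world point X has camera coordinates R X + t. Camera axes: x right, y down, z forward; pixel columns grow to the right and rows downward; lengths in mm; the calibration is good to about 2 mm. A picture is of the moment at which its call begins. camera_params takes no time and is no camera call.
A pose or a line that the arm cannot do raises ctrl.MotionError and nothing moves.
- ctrl.finish_job(): hands the job in; it is judged then, once.
The state is a dict: "t": time; "q": joint angles; "qvel": joint speeds; "tau": joint torques, N m; "eef_pos": TCP position; "eef_rot": TCP orientation; "force": force on the tool from outside, world axes, zero at the start; "wrist_torque": the same for the moment, N m; "grip_width": finger opening in mm; "grasp_force": force on a finger pad.
Only numpy, scipy, OpenCV 4.12 (cv2) and the standard library are available. Lean on these libraries where they do the work, as an engineer would, in place of code of your own. Each camera call takes 0.05 s, during which the arm holds its last target. There are 200 camera calls.

## Working session

There is one attempt and no reset: what is moved stays moved. The work goes in short steps, each a Python script; the robot and the scene stay as the last script left them, time stands still between calls to the robot, and variables do not carry over. Pictures are saved under pics/ and viewed, at most 10 in all, crops included, and the job is handed in when it is done.

```bash
ls; mkdir -p pics; python3 - <<'E'
from plant import ctrl,sensors,optics
import cv2,numpy as np
for n in("top","side"):
    p,d=optics.grab_frame(n); np.savez("%s0.npz"%n,p=p,d=d)
    cv2.imwrite("pics/%s0.png"%n,p[:,:,::-1]); c=optics.camera_params(n); print(n,c)
print(ctrl.tcp_to_tips, sensors.read_state()['t'],sensors.read_state()['eef_rot'])
E
```

```text
pics
top {'mtx': array([[441.52046795,   0.        , 313.83654689],
       [  0.        , 441.52046795, 234.01932259],
       [  0.        ,   0.        ,   1.        ]]), 'R': array([[ 0.01760937, -0.99971868,  0.0158891 ],
       [-0.99219852, -0.0194341 , -0.1231439 ],
       [ 0.12341805, -0.01359666, -0.99226162]]), 't': array([ -51.86837154,  482.735615  , 1058.3537271 ])}
side {'mtx': array([[577.01693527,   0.        , 315.38564275],
       [  0.        , 577.01693527, 243.77160007],
       [  0.        ,   0.        ,   1.        ]]), 'R': array([[ 0.99474341, -0.10052755,  0.0194872 ],
       [-0.04074354, -0.56315904, -0.82534348],
       [ 0.09394416,  0.82021102, -0.56429459]]), 't': array([-494.14055494,   84.55499038, 1548.20798028])}
25.0 0.1 [[ 9.75515732e-01  2.19929628e-01 -1.27070552e-04]
 [ 2.19929382e-01 -9.75513390e-01  2.16646893e-03]
 [ 3.52511680e-04 -2.14137107e-03 -9.99997645e-01]]
```

View pics/top0.png

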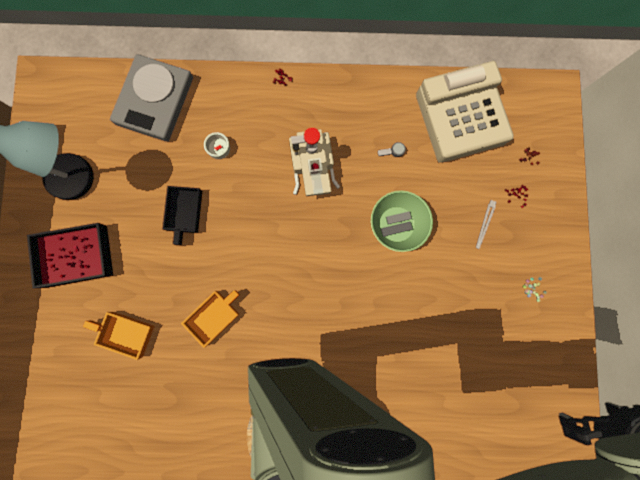

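View pics/side0.png

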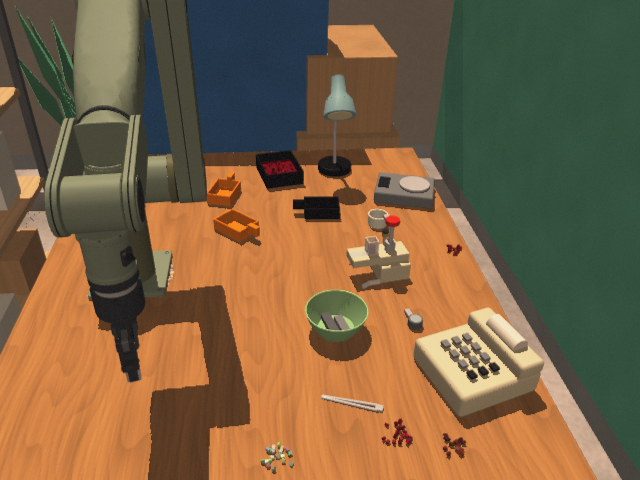

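Candidates for the box (top view): the black box with a handle at (182,210), handle (179,238); orange look-alikes at (124,335) and (212,318); a black tray with garnets and no handle at (72,255). I choose the one at (182,210). The counter is at (313,160), knob at (312,135), open front facing down in the image (towards the robot).

```bash
cat > h.py <<'E'
import numpy as np,cv2
from plant import ctrl,sensors,optics
def cloud(n,d):
    c=optics.camera_params(n);K=c['mtx'];v,u=np.mgrid[:480,:640]
    P=np.dstack([(u-K[0,2])/K[0,0]*d,(v-K[1,2])/K[1,1]*d,d])
    return (P-c['t'])@c['R']   # R^T (P-t)
def R(yaw): # tool down, tool y at angle yaw+90 -> closes across object's y
    c,s=np.cos(yaw),np.sin(yaw); return np.array([[c,s,0],[s,-c,0],[0,0,-1.]])
def rect(W,m):
    p=W[m][:,:2].astype(np.float32); r=cv2.minAreaRect(p); return r,len(p)
E
python3 - <<'E'
from h import *
z=np.load('top0.npz');p,d=z['p'].astype(int),z['d'];W=cloud('top',d)
v,u=np.mgrid[:480,:640];Z=W[:,:,2];dk=p.max(2)<60
def box(a,b,c,e):return (u>=a)&(u<=b)&(v>=c)&(v<=e)&(d>0)
B=box(158,208,180,250)
print('table z',np.median(Z[box(230,270,200,260)]))
print('rim',rect(W,B&dk&(Z>30)&(Z<41)&(v<232)),'handle',rect(W,B&(Z>41)&(Z<52)),W[B&(Z>41)&(Z<52)].mean(0))
C=box(280,350,120,205)
for a,b in((5,20),(40,60),(64,80),(100,124),(155,180)):
    m=C&(Z>a)&(Z<b);print(a,b,rect(W,m),W[m].mean(0),np.median(Z[m]))
red=C&(p[:,:,0]>150)&(p[:,:,1]<70)&(Z>140);print('red',red.sum(),W[red].mean(0),rect(W,red))
im=z['p'][:,:,::-1]
a=cv2.resize(im[110:210,265:365],(500,500),interpolation=cv2.INTER_CUBIC);
b=cv2.resize(im[180:250,150:210],(300,350),interpolation=cv2.INTER_CUBIC);b=cv2.copyMakeBorder(b,0,150,0,0,cv2.BORDER_CONSTANT)
cv2.imwrite('pics/c1.png',np.hstack([a,b]))
E
```

```text
table z -0.4224290427207286
rim (((539.325439453125, 285.6873779296875), (78.73765563964844, 109.74644470214844), 86.68816375732422), 240) handle (((499.1630859375, 298.7552490234375), (103.8381118774414, 23.318113327026367), 14.13308048248291), 104) [467.27668748 290.73708894  45.24506047]
5 20 (((677.289306640625, -42.52703094482422), (219.9647674560547, 170.2369842529297), 0.12203792482614517), 157) [634.88355492 -41.14719151  10.5669587 ] 10.802030325519524
40 60 (((653.306640625, -37.19496536254883), (155.27313232421875, 100.1396484375), 9.717822074890137), 439) [676.70901939 -38.4834624   49.56285335] 49.471289046402184
64 80 (((652.7981567382812, -31.10114288330078), (157.79742431640625, 71.82962799072266), 9.721972465515137), 1029) [636.32356169 -39.31324323  71.20465769] 71.13554530025736
100 124 (((653.9506225585938, -21.455364227294922), (76.13670349121094, 57.59038543701172), 13.063429832458496), 147) [652.44269962 -25.80317448 108.13460772] 108.41054548542643
155 180 (((685.4864501953125, -17.46742057800293), (35.50996398925781, 62.6763916015625), 1.8047833442687988), 261) [684.41788478 -27.89849819 165.61860728] 166.6893473901955
red 193 [686.38369033 -32.11276138 167.29250431] (((686.442626953125, -33.091552734375), (34.585384368896484, 31.05925178527832), 1.1696139574050903), 193)
```

View pics/c1.png

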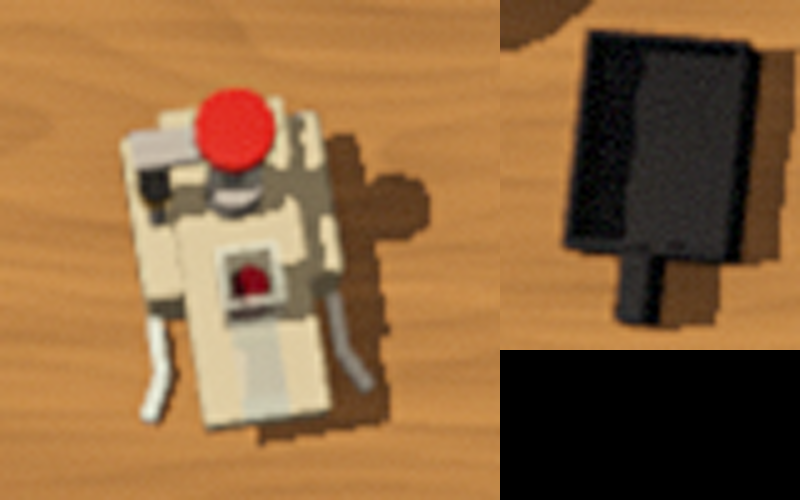

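The crop confirms the black box with its handle at the lower end. The counter's deck front points to the lower right, giving a yaw of about +9.7°, and the knob measured from the red pixels agrees with the counter fit to 1 mm.

```bash
cat >> h.py <<'E'
YC=0.1697; OC=np.array([646.7,-38.7])
def cw(x,y,z): c,s=np.cos(YC),np.sin(YC); return [OC[0]+c*x-s*y,OC[1]+s*x+c*y,z]
E
python3 - <<'E'
from h import *
yb=-0.06; h=[464.5,290.2]
ctrl.gripper_to(45,force=40)
ctrl.move_ptp([*h,120],R(yb))
ctrl.move_l([*h,38],vel=120)
ctrl.gripper_to(5,force=40)
s=sensors.read_state();print(s['t'],s['grip_width'],s['grasp_force'],s['force'])
ctrl.move_l(cw(-225,0,38.5),R(YC),vel=120)
s=sensors.read_state();print(s['t'],s['grip_width'],s['eef_pos'],s['force'])
for n in("top","side"):
    p,d=optics.grab_frame(n); np.savez("%s1.npz"%n,p=p,d=d)
p=np.load('side1.npz')['p'];q=np.load('top1.npz')['p']
f=lambda i:cv2.resize(i[:,:,::-1],(400,400))
cv2.imwrite('pics/s1.png',np.hstack([f(p[150:350,200:450]),f(q[120:280,230:390])]))
E
```

```text
5.0083 15.876794304971627 41.20754420757294 [-0.07668711  0.08685814  4.23449224]
8.2333 15.628816063895567 [425.41030093 -76.32206794  39.06673765] [1.26507322 4.68681762 7.88382027]
```

View pics/s1.png

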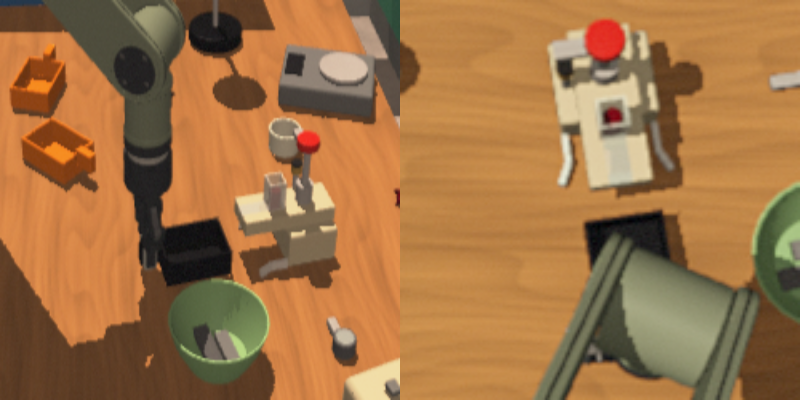

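The side view shows the box gripped and clear of the bowl, and the top view shows its front edge square before the fins. I'll check the lateral alignment numerically, then push.

```bash
cat >> h.py <<'E'
def tocounter(P):
    c,s=np.cos(YC),np.sin(YC); D=P[...,:2]-OC; return np.stack([D[...,0]*c+D[...,1]*s,-D[...,0]*s+D[...,1]*c],-1)
E
python3 - <<'E'
from h import *
z=np.load('top1.npz');p=z['p'].astype(int);W=cloud('top',z['d']);Z=W[:,:,2];C=tocounter(W)
m=(p.max(2)<70)&(Z>28)&(Z<42)&(C[:,:,0]>-160)&(C[:,:,0]<-85)&(abs(C[:,:,1])<60)
q=C[m];print(len(q),q.min(0),q.max(0))
for a in range(-150,-90,10):
    k=q[abs(q[:,0]-a)<5];print(a,k[:,1].min() if len(k) else 0,k[:,1].max() if len(k) else 0,len(k))
f=[q[abs(q[:,1]-b)<5][:,0].max() for b in range(-35,36,10) if (abs(q[:,1]-b)<5).any()];print(np.round(f,1))
E
```

```text
101 [-145.98567618  -38.072941  ] [-95.44713822  39.40645765]
-150 -36.607496726392846 -36.607496726392846 1
-140 -37.93838704793568 39.35359556493022 9
-130 -37.48826178881894 38.88622726511499 12
-120 -38.072941000314636 39.40645764613642 10
-110 -38.05194329049466 38.36912779051268 10
-100 -36.491808436510055 39.01988562703758 59
[-97.  -95.4 -96.3 -95.7 -96.  -96.3 -96.4 -96.8]
```

```bash
python3 - <<'E'
from h import *
ctrl.move_l(cw(-225,-0.3,39.5),vel=20)
print(sensors.read_state()['force'])
print(ctrl.move_l(cw(-145,-0.3,39.5),vel=60,threshold=12))
print(ctrl.move_l(cw(-122,-0.3,39.5),vel=15,threshold=9))
s=sensors.read_state();print(s['t'],tocounter(s['eef_pos']),s['eef_pos'][2],s['force'],s['wrist_torque'])
ctrl.gripper_to(30)
s=sensors.read_state();e=tocounter(s['eef_pos']);print(s['t'],e,s['force'])
ctrl.move_l(cw(e[0],e[1],130),vel=150)
ctrl.move_l(cw(-230,60,170),vel=200)
p,d=optics.grab_frame('top');np.savez('top2.npz',p=p,d=d)
ps,ds=optics.grab_frame('side')
p0=p;p=p.astype(int);W=cloud('top',d);Z=W[:,:,2];C=tocounter(W);D=(p.max(2)<70)&(abs(C[:,:,1])<60)
m=D&(Z>28)&(Z<41)&(C[:,:,0]>-125)&(C[:,:,0]<-50)
q=C[m]
if len(q):
  print(len(q),q.min(0),q.max(0))
  print('rear edge',[(b,round(q[abs(q[:,1]-b)<6][:,0].min(),1)) for b in range(-35,36,10) if (abs(q[:,1]-b)<6).any()])
h=C[D&(Z>41)&(Z<52)&(C[:,:,0]<-80)&(C[:,:,0]>-175)]
if len(h):print('handle',len(h),h.min(0),h.max(0))
f=lambda i:cv2.resize(i[:,:,::-1],(400,400))
cv2.imwrite('pics/s2.png',np.hstack([f(ps[180:310,270:430]),f(p0[110:230,255:375])]))
E
```

```text
[-0.03518827 -0.13387572  2.09966276]
False
True
11.1583 [-1.28888576e+02  8.42501495e-02] 39.14507553953877 [-0.37937355 -1.14429193  4.89511145] [-0.02817107 -0.18749907 -0.06741175]
11.45 [-130.74575046    0.91092176] [-0.61206556  0.31324459  0.39918697]
111 [-109.78739308  -39.73617671] [-51.90350866  38.64094325]
rear edge [(-35, np.float64(-109.8)), (-25, np.float64(-109.8)), (-15, np.float64(-109.8)), (-5, np.float64(-109.2)), (5, np.float64(-108.9)), (15, np.float64(-109.8)), (25, np.float64(-109.4)), (35, np.float64(-109.5))]
handle 82 [-145.17836162   -7.20037109] [-109.34154369    8.4218161 ]
```

View pics/s2.png

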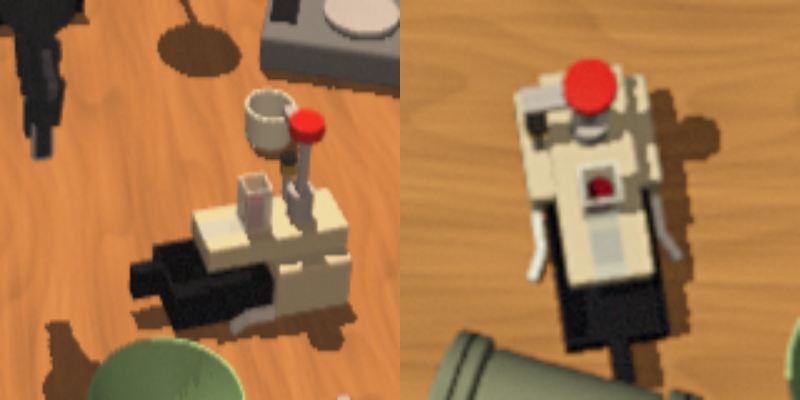

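The box stands square under the deck with its rear edge at x −109.5 (home is −110). I'll give it one light squaring push on the handle's end with shut fingers, then move over the knob.

```bash
cat >> h.py <<'E'
def fz(n=5):
    v=[]
    for _ in range(n): v.append(sensors.read_state()['force'][2]); ctrl.hold(0.01)
    return float(np.mean(v))
E
python3 - <<'E'
from h import *
ctrl.gripper_to(0)
ctrl.move_ptp(cw(-195,0,100),R(YC))
ctrl.move_l(cw(-195,0,54),vel=150)
f0=sensors.read_state()['force']
print(ctrl.move_l(cw(-168,0,54),vel=60,threshold=6))
print(ctrl.move_l(cw(-145,0,54),vel=15,threshold=7))
s=sensors.read_state();print(s['t'],tocounter(s['eef_pos']),s['force']-f0)
ctrl.move_l(cw(-195,0,54),vel=100)
ctrl.move_l(cw(-195,0,230),vel=250)
ctrl.move_ptp(cw(40,0,230),R(YC))
ctrl.move_l(cw(40,0,203),vel=100)
s=sensors.read_state();print(s['t'],tocounter(s['eef_pos']),s['eef_pos'][2],fz(),s['grip_width'])
p,d=optics.grab_frame('top')
W=cloud('top',d);C=tocounter(W);Z=W[:,:,2];q=C[(p.max(2)<70)&(abs(C[:,:,1])<60)&(Z>28)&(Z<41)&(C[:,:,0]>-125)&(C[:,:,0]<-50)]
print('rear edge',[(b,round(q[abs(q[:,1]-b)<6][:,0].min(),1)) for b in range(-35,36,10) if (abs(q[:,1]-b)<6).any()])
E
```

```text
False
True
15.975 [-155.13255805    0.38143937] [-0.6931124   1.11962875  1.94957254]
18.7167 [38.95143869 -0.0932432 ] 202.49575351840284 0.45159308705061907 0.10062688133706936
rear edge [(-35, np.float64(-110.2)), (-25, np.float64(-110.2)), (-15, np.float64(-109.4)), (-5, np.float64(-109.1))]
```

```bash
cat > press.py <<'E'
from h import *
f0=fz();z0=193.0
print('f0',round(f0,2))
def go(z,vel): ctrl.move_l(cw(41,0,z),vel=vel)
go(z0-25,60)
log=[];z=z0-25;t0=None
def ex():
    s=sensors.read_state();st=max(0,z0-s['eef_pos'][2]);F=fz(3)-f0
    return F-(3.5+0.11*st),st,F
while z>z0-52:
    z-=0.5; go(z,20); e,st,F=ex(); log.append((round(st,1),round(F,1)))
    if e>3: break
while e<7 and z>z0-60:
    z-=min(0.4,(8-e)/10+.05); go(z,20); e,st,F=ex(); log.append((round(st,1),round(F,1)))
t0=sensors.read_state()['t']
while sensors.read_state()['t']-t0<1.2:
    if abs(e-8)>0.8: z-=np.clip((8-e)/12,-.3,.3); go(z,20)
    ctrl.hold(0.08); e,st,F=ex(); log.append((round(st,1),round(F,1)))
go(z0+12,70); ctrl.hold(0.4)
print(log, sensors.read_state()['t'])
n=str(int(sensors.read_state()['t']*10))
p,d=optics.grab_frame('top');s_,_=optics.grab_frame('side')
f=lambda i:cv2.resize(i[:,:,::-1],(400,400))
cv2.imwrite('pics/p%s.png'%n,np.hstack([f(s_[180:310,270:430]),f(p[110:230,255:375])]));print(n)
E
python3 press.py; ls pics
```

```text
f0 -0.24
[(np.float64(24.5), 5.9), (np.float64(25.0), 6.0), (np.float64(25.4), 6.7), (np.float64(25.9), 6.8), (np.float64(26.3), 6.9), (np.float64(26.8), 6.8), (np.float64(27.3), 6.8), (np.float64(27.8), 7.1), (np.float64(28.3), 6.7), (np.float64(28.8), 7.1), (np.float64(29.3), 6.4), (np.float64(29.7), 7.0), (np.float64(30.2), 7.1), (np.float64(30.7), 6.7), (np.float64(31.2), 7.5), (np.float64(31.7), 7.2), (np.float64(32.2), 7.4), (np.float64(32.6), 7.5), (np.float64(33.1), 7.5), (np.float64(33.6), 7.9), (np.float64(34.1), 7.6), (np.float64(34.6), 7.5), (np.float64(35.1), 7.9), (np.float64(35.5), 7.8), (np.float64(36.0), 8.0), (np.float64(36.5), 7.9), (np.float64(37.0), 8.0), (np.float64(37.5), 8.2), (np.float64(38.0), 8.1), (np.float64(38.5), 7.9), (np.float64(38.9), 7.9), (np.float64(39.4), 8.8), (np.float64(39.6), 9.3), (np.float64(39.8), 10.6), (np.float64(39.9), 11.3), (np.float64(40.0), 12.7), (np.float64(40.2), 13.5), (np.float64(40.2), 14.0), (np.float64(40.3), 15.7), (np.float64(40.3), 14.3), (np.float64(40.3), 15.5), (np.float64(40.3), 15.3), (np.float64(40.3), 15.3), (np.float64(40.3), 15.5), (np.float64(40.3), 15.4), (np.float64(40.3), 15.3), (np.float64(40.3), 15.4), (np.float64(40.3), 15.7)] 32.8833
328
c1.png
p328.png
s1.png
s2.png
side0.png
top0.png
```

View pics/p328.png

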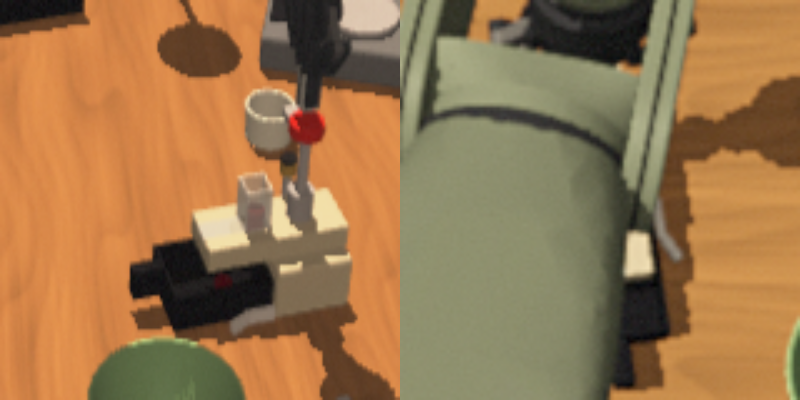

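The knob is back up (side crop, 307,127), a garnet lies in the box (222,281), and the stack in the tube has dropped by one. Now the second stroke, which can start its fine steps lower because the nut is at about 39 mm.

```bash
sed -i 's/z0-25/z0-34/g' press.py; cat >> press.py <<'E'
ctrl.move_l(cw(40,0,260),vel=150)
ctrl.move_ptp(cw(-230,120,260),R(YC))
ctrl.hold(.3)
p,d=optics.grab_frame('top');s_,_=optics.grab_frame('side')
W=cloud('top',d);C=tocounter(W);Z=W[:,:,2];q=C[(p.max(2)<70)&(abs(C[:,:,1])<60)&(Z>28)&(Z<41)&(C[:,:,0]>-125)&(C[:,:,0]<-50)]
print('rear edge',[(b,round(q[abs(q[:,1]-b)<6][:,0].min(),1)) for b in range(-35,36,10) if (abs(q[:,1]-b)<6).any()])
cv2.imwrite('pics/end.png',np.hstack([f(s_[180:310,270:430]),f(p[110:230,255:375])]));print(sensors.read_state()['t'])
E
python3 press.py
```

```text
f0 0.3
[(np.float64(33.2), 6.5), (np.float64(33.7), 6.7), (np.float64(34.1), 7.1), (np.float64(34.5), 6.7), (np.float64(35.1), 7.3), (np.float64(35.6), 7.3), (np.float64(36.0), 7.3), (np.float64(36.5), 7.1), (np.float64(37.0), 7.8), (np.float64(37.5), 7.5), (np.float64(38.0), 7.8), (np.float64(38.5), 8.0), (np.float64(38.9), 7.6), (np.float64(39.4), 7.4), (np.float64(39.6), 8.8), (np.float64(39.7), 9.4), (np.float64(39.9), 11.1), (np.float64(40.0), 11.8), (np.float64(40.2), 13.1), (np.float64(40.3), 13.4), (np.float64(40.3), 15.0), (np.float64(40.3), 14.8), (np.float64(40.3), 15.4), (np.float64(40.3), 15.0), (np.float64(40.4), 14.7), (np.float64(40.4), 15.5)] 42.6083
426
rear edge [(-35, np.float64(-109.7)), (-25, np.float64(-109.5)), (-15, np.float64(-109.4)), (-5, np.float64(-111.7)), (5, np.float64(-108.5)), (15, np.float64(-109.3)), (25, np.float64(-109.3)), (35, np.float64(-109.3))]
44.7583
```

View pics/end.png

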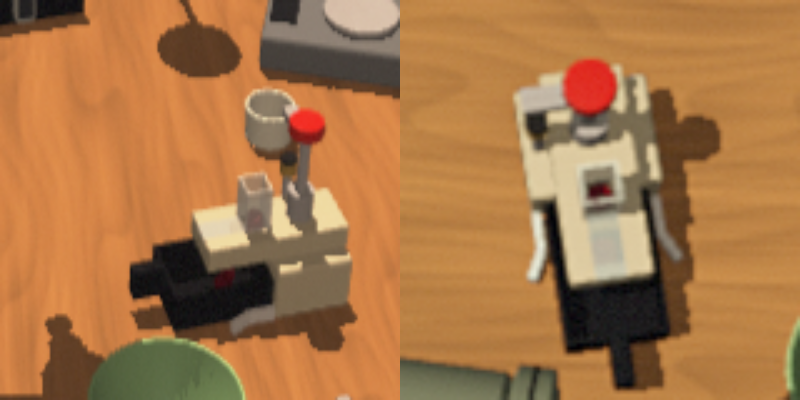

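The box is home and square, the knob is up at (307,127), the garnets show as a taller heap in the box at (224,277), and the stack in the tube has dropped again. Handing in.

```bash
python3 -c "
from plant import ctrl
print(ctrl.finish_job())"
```

```text
the job is handed in; nothing more can be done
None
```

I handed the job in at about 45 s: the box is home and square, and two full plunger strokes, each held about 8 N on the nut for about a second, dropped two garnets into it. The garnet count is judged from the side view and the tube level, and the bowl, pot, loupe and tweezers were never approached.

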